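Load a load cell under the sprung flap of its bench fixture

ROBOT

A 7-joint arm with a two-finger parallel gripper is mounted at the origin on a cart in front of the work surface, level with it; the furniture and walls round the work are solid. World frame = base frame: x ahead of the robot, y to its left, z up, the work surface at z = 0. Lengths are in m, angles in rad, forces in N, time in s.
With the tool pointing down it reaches from about 0.4 to 0.85 m from the base axis. Payload 4.5 kg.
Tool frame: the origin (TCP) lies midway between the tips of the shut fingers; the grasp point (between the pads) lies r.grip_point_offset behind it (r.grip_point_offset is the distance from the TCP to the grasp point, in m); z points along the fingers, y is the line along which they close (so a half turn about z gives the same grasp; the last joint's range is limited). The gripper opens to 88 mm and grips with 3 to 60 N. Pads are 18 mm wide; open, the fingers measure 123 mm over their backs; the gripper's body (75 mm by 187 mm) begins 45 mm behind the grasp point.
Start: joints at [-1.305, 0.689, -0.195, 1.565, 0.157, 0.902, -0.215], TCP at [0.144, 0.608, 0.239] pointing down, gripper open.
Joint ranges: [-3.01, 3.01], [-0.46, 2.08], [-1.47, 1.51], [0.13, 2.56], [-1, 4.14], [0.04, 2.09], [-2.66, 2.66]. Speed limits (rad/s): [2.57, 2.57, 3.14, 3.14, 3.14, 3.14, 3.14].

INTERFACE

Orientations are given as a unit quaternion [x, y, z, w].
In Python, from plant import r gives the robot as it stands.
- The arm moves only by the shell command python3 -m jog 'ROWS' [FORCE]. ROWS is JSON, a list of rows, each an object of numbers: "wx", "wy", "wz": the turn, a rotation vector about the world's x, y, z as a fraction of full scale; "dx", "dy", "dz": the shift along the world's x, y, z as a fraction of full scale; "hand": the closure, from 0 (fully open) to 1 (shut). In form: [{"wx": .., "wy": .., "wz": .., "dx": .., "dy": .., "dz": .., "hand": ..}, ...]. A call has 1 to 5 rows; each row shifts and turns the commanded pose from where the row before left it; what a row does not reach is not made up. Full scale, the value 1, is 0.25 m for a shift and 2 rad for a turn. A row lasts 1/12 s, in which the tool goes at most 41.7 mm and 7.16 degrees, less where a joint would pass 70% of its speed; a pose out of reach is approached as far as the arm can. A call with a number of a shift or a turn outside -1 to 1 is refused whole. A call with a gripper value outside its range is refused whole. The fingers move at their own pace and stop on an object; FORCE is the grip in N (left out, the last holds). Time passes only in rows, so rows that do not move let the fingers close. It gives the time, the measured TCP pose, the force, the opening and the grip force at its end, in the units of the state.
- r.get_state(): the state, without advancing time (a new reading comes with each control period).
- r.snapshot(name): name is "side" or "top"; returns the picture (420x560x3 uint8, red, green, blue); there is no depth.
- r.camera_info(name): a dict with "mtx" (3x3 intrinsics, pixels), "R" (3x3) and "t" (3): a world point X has camera coordinates R X + t. Camera axes: x right, y down, z forward; pixel columns grow to the right and rows downward; lengths in m; the calibration is good to about 2 mm. A picture is of the moment at which its call begins. camera_info takes no time and is no camera call.
- r.finish_job(): hands the job in; it is judged then, once.
Trained networks look in the newest picture that a camera, given by its name, has taken for a name from the list of things; names that differ only in an ending like _2 or _b are one class to them, and where a whole thing is asked for, a point or a joint stands for the part that bears it (a point fixed in the world has none). Each returns a list of dicts, best first, with "p" (0 to 1); they miss things now and then, are a little off and sometimes report something else, mostly with a low value. They report only what shows in the picture. A call takes as long as a camera call. They do not tell look-alikes from the thing itself.
- r.search_frame(camera, query): "bbox" ([left, top, right, bottom] in pixels, round what is visible of it).
- r.masks_of(camera, query): "region" (420x560 bool, what is visible of it) and "bbox" ([left, top, right, bottom] in pixels, round what is visible of it).
The state is a dict: "clock": time; "q": joint angles; "qd": joint speeds; "joint_torque": joint torques, N m; "tool_pos": TCP position; "eef_rot": TCP orientation; "contact_force": force on the tool from outside, world axes, zero at the start; "moment": the same for the moment, N m; "opening": opening from 0.0 (shut) to 1.0 (fully open); "finger_force": force on a finger pad.
Only numpy, scipy, OpenCV 4.12 (cv2) and the standard library are available. Lean on these libraries where they do the work, as an engineer would, in place of code of your own. Each camera call takes 0.05 s, during which the arm holds its last target. There are 200 camera calls.

TASK

Load the load cell into the bench fixture for its resistance check: press the red thumb bar down with one fingertip and hold it there so that the sprung flap stands open, and meanwhile push the cell with the other fingertip along the white bed, under the flap, until it is fully home against the end stop. Then let the bar up, so that the flap closes down on the cell and holds it, and move clear. Only press and push: the cell is never picked up or tipped. Leave the multimeter, the two brass weights and the black plug where they stand.

Things in the scene. Friction and masses are not known exactly. Their poses are not given: they have to be found in the camera images.
- fixture: Bench fixture, fixed to the bench: grey base plate 142 x 262 x 6 mm, x -57 to 85 and y -160 to 102 mm in its frame. Origin at bench height, below the hinge shaft, level in y with the flap's entry edge; z up. The cell is pushed towards its +y (leftwards as the robot sees it); its +x points away from the robot. 'Fixture's frame' below means this one.
- bed_mid (a point): Middle of the loading end of the flat white bed, on its centre line (fixture's x = 45, y = -75 mm) and on its top, 8 mm above the bench. White guide rails, 18 mm above the bench, leave 43 mm between them along the loading end (y -152 to -12 mm) and funnel to 36 mm in the nest (y 12 to 80 mm).
- hinge (a point): Point on the axis of the flap's 10 mm hinge shaft at the flap's entry edge (fixture's x = 0, y = 0), 34 mm above the bench. The shaft runs along the fixture's y from -134 to 96 mm in three dark bearing blocks, 45 mm high and 22 mm across x, at y = -121, -10 and 85 mm.
- flap (a joint): Flap angle, rad: 0 closed and empty, about 0.2 lying level on a loaded cell, 0.62 fully open (limit); the cell passes freely from 0.4 up. Aluminium flap plate (on the +x side, over the bed from y 0 to 75 mm) and red thumb bar (-x side) are one rigid rocker: pressing the bar down lifts the plate. Sprung shut: 5 N on the bar starts it, 8 N holds it fully open.
- bar_mid (a point): Centre of the top of the red thumb bar (moves with the flap). Bar 16 mm wide, 206 mm long along the fixture's y (-131 to 75 mm), so a fingertip can press it anywhere and slide along it. Fixture's frame: top at x = -35 mm, 51 mm above the bench when closed; x = -39 mm, 28 mm above the bench when fully open. The bar's arms lie below its top; the shaft is 35 mm away in x.
- load_cell: Loose load cell: aluminium bar 33 x 130 x 33 mm, about 0.55 kg, lying on the bed's loading end, long axis (y) along the fixture's y, with some sideways play. Origin: centre of its underside. At the start its far (+y) end is 5 to 20 mm short of the flap; its near (-y) end is to be pushed. Home, its near end still stands 50 mm out of the flap.
- cell_front (a point): Centre of the lower edge of the cell's far (+y) end face.
- stop_face (a point): Point on the face of the end stop, a dark steel block 32 mm high beyond the flap (fixture's y = 80 mm), on the bed's centre line at bed height; cell_front meets it when the cell is home.
- multimeter: Loose orange and dark grey multimeter, 150 x 74 x 48 mm, lying beyond the stop end of the fixture; a bystander. Origin at the centre of its underside.
- weight_large: Loose brass check weight, 34 mm diameter, 58 mm tall, standing beyond the far side of the fixture; a bystander. Origin at the centre of its underside.
- weight_small: Loose brass check weight, 27 mm diameter, 46 mm tall, beside the large one; a bystander. Origin at the centre of its underside.
- m12_plug: Loose black round connector plug, 18 x 42 x 18 mm, lying beyond the stop end of the fixture; a bystander. Origin at the centre of its underside.
There are look-alikes about, which are no part of the job. There is more than one size of the load_cell; the one meant has the size given above.

How it is judged:
On the way, in this order (a step that is already met when the one before it is completed fails the run):
1. the flap is held open by a finger on it while the cell is still outside (value of joint flap above 0.3 rad and contact force between the fingers and flap above 1 N and y of cell_front in the frame of fixture below 0.005 m), for 0.1 s.
2. the cell is home against the stop while a finger still holds the flap up off it (value of joint flap above 0.25 rad and contact force between the fingers and flap above 1 N and y of cell_front in the frame of stop_face above -0.004 m), for 0.1 s.
At the end, for the whole second after the job is handed in: The cell lies flat on the bed with its far end within 4 mm of the end stop and in line with the bed (within 0.07 rad), at rest; the flap has closed down on it (below 0.25 rad) and presses on it with more than 1 N (y of cell_front in the frame of stop_face above -0.004 m and angle between the y axis of load_cell and the y axis of fixture, either way round below 0.07 rad and angle between load_cell's own z axis and vertical below 0.06 rad and value of joint flap below 0.25 rad and contact force between flap and load_cell above 1 N and linear speed of load_cell below 0.01 m/s); the robot touches nothing.
It fails at once if the load cell is lifted off the bed (by more than 10 mm) (z of load_cell in the frame of fixture above 0.018 m).
It fails at once if the load cell is tipped (more than 0.15 rad) (angle between load_cell's own z axis and vertical above 0.15 rad).
It fails at once if the multimeter is moved (more than 15 mm) (distance of multimeter from where it was at the start of the episode above 0.015 m).
It fails at once if a brass weight is moved (more than 15 mm) (distance of any of weight_large, weight_small from where it was at the start of the episode above 0.015 m).
It fails at once if the plug is moved (more than 15 mm) (distance of m12_plug from where it was at the start of the episode above 0.015 m).
It also fails if it takes over 38 s, if anything falls off the work surface, if the arm or the gripper's body presses on something with over 40 N, if the wrist force passes 120 N, or if a joint passes its speed limit or range.

## Working session

There is one attempt and no reset: what is moved stays moved. The work goes in short steps, Python scripts to look and compute and a shell command to move; the robot and the scene stay as the last step left them, time stands still between calls to the robot, and variables do not carry over. Pictures are saved under pics/ and viewed, at most 10 in all, crops included, and the job is handed in when it is done.

```bash
mkdir -p pics; ls; python3 - <<'E'
from plant import r
import cv2,numpy as np
for c in("side","top"):
    im=r.snapshot(c); cv2.imwrite(f"pics/{c}0.png",im[:,:,::-1])
    i=r.camera_info(c); print(c,np.round(i["mtx"],1).tolist(),np.round(i["R"],4).tolist(),np.round(i["t"],4).tolist())
    for q in("fixture","load_cell","flap","multimeter","weight_large","weight_small","m12_plug","hinge","stop_face","bar_mid"):
        try: print(q,[(np.round(d["bbox"]).tolist(),round(d["p"],2)) for d in r.search_frame(c,q)][:4])
        except Exception as e: print(q,e)
print(r.get_state(), r.grip_point_offset)
E
```

```text
pics
side [[536.5, 0.0, 276.9], [0.0, 536.5, 207.2], [0.0, 0.0, 1.0]] [[-0.8006, 0.5992, -0.0089], [0.4839, 0.6376, -0.5994], [-0.3534, -0.4842, -0.8004]] [0.354, -0.2833, 1.2884]
fixture [([189.0, 164.0, 334.0, 282.0], 0.83), ([292.0, 282.0, 377.0, 362.0], 0.51), ([336.0, 239.0, 356.0, 255.0], 0.2)]
load_cell [([165.0, 142.0, 204.0, 178.0], 0.72), ([323.0, 180.0, 372.0, 212.0], 0.6), ([200.0, 181.0, 262.0, 234.0], 0.56)]
flap [([334.0, 240.0, 353.0, 255.0], 0.72), ([232.0, 163.0, 321.0, 259.0], 0.69)]
multimeter [([292.0, 282.0, 380.0, 366.0], 0.87)]
weight_large [([201.0, 229.0, 220.0, 258.0], 0.61)]
weight_small [([230.0, 253.0, 243.0, 272.0], 0.83), ([199.0, 228.0, 217.0, 255.0], 0.53)]
m12_plug [([334.0, 240.0, 356.0, 255.0], 0.62), ([192.0, 163.0, 330.0, 281.0], 0.41)]
hinge [([192.0, 162.0, 333.0, 283.0], 0.88)]
stop_face [([194.0, 162.0, 335.0, 277.0], 0.84)]
bar_mid [([230.0, 160.0, 320.0, 255.0], 0.84), ([294.0, 282.0, 378.0, 362.0], 0.34)]
top [[416.8, 0.0, 281.1], [0.0, 416.8, 208.2], [0.0, 0.0, 1.0]] [[0.0225, -0.9995, 0.0199], [-0.982, -0.0258, -0.1869], [0.1873, -0.015
[... 801 characters left out ...]
q': array([-1.30518824,  0.68908954, -0.19459208,  1.56531178,  0.15726683,
        0.90247785, -0.21513527]), 'qd': array([-0.00064366, -0.000676  , -0.00013174, -0.00129956, -0.00185869,
        0.00137113, -0.00062161]), 'joint_torque': array([ 4.86806803e-04, -5.27508152e+01, -1.26702335e+00, -1.53748280e+01,
       -5.19502570e-02, -6.81514703e-04,  4.78844356e-06]), 'tool_pos': array([0.14356148, 0.6083122 , 0.23874589]), 'eef_rot': array([ 1.15663645e-01,  9.93288437e-01,  4.69141245e-05, -1.21587528e-05]), 'contact_force': array([-0.47366759,  0.25593655,  0.54011825]), 'moment': array([ 0.00601099, -0.0100447 ,  0.01751274]), 'finger_force': 0.0, 'opening': 1.003257047418766} 0.0187
```

```bash
python3 - <<'E'
import cv2
a=cv2.imread("pics/top0.png")[120:320,130:430]; cv2.imwrite("pics/topc.png",cv2.resize(a,None,fx=2.6,fy=2.6,interpolation=cv2.INTER_CUBIC))
a=cv2.imread("pics/side0.png")[130:380,130:430]; cv2.imwrite("pics/sidec.png",cv2.resize(a,None,fx=2.4,fy=2.4,interpolation=cv2.INTER_CUBIC))
E
```

```text
(no output)
```

View pics/topc.png

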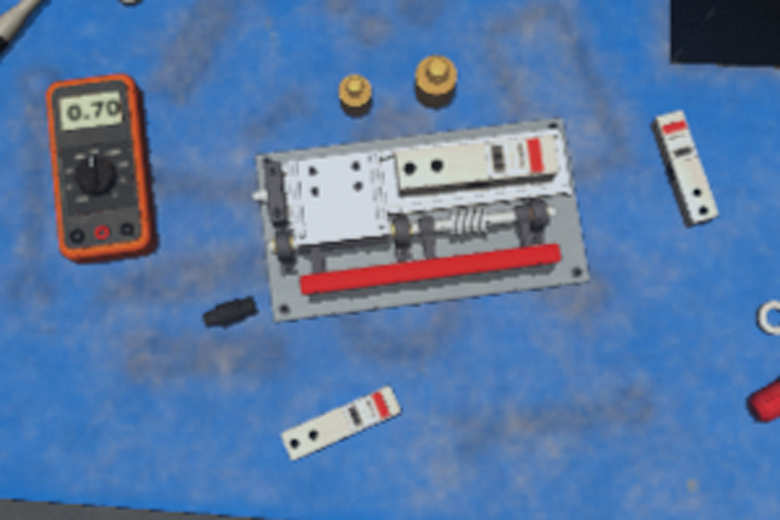

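View pics/sidec.png

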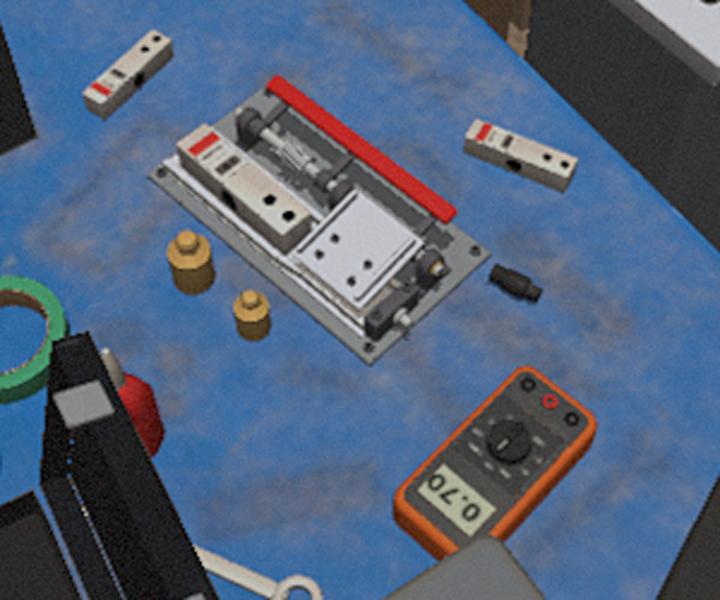

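The top crop shows the fixture with its plate corners near (258,157), (563,120), (588,280) and (275,321). The right-size cell lies on the bed, and the other two cells are look-alikes. The side crop agrees. Next I fit the poses using both views.

```bash
cat > h.py <<'E'
import numpy as np
from plant import r
from scipy.optimize import least_squares
def proj(c,X):
    i=r.camera_info(c); p=(np.atleast_2d(X)@i["R"].T+i["t"])@i["mtx"].T; return p[:,:2]/p[:,2:]
def F(p,X):
    c,s=np.cos(p[2]),np.sin(p[2]); X=np.atleast_2d(X)/1000
    return np.c_[p[0]+c*X[:,0]-s*X[:,1],p[1]+s*X[:,0]+c*X[:,1],X[:,2]]
def onplane(c,uv,z):
    i=r.camera_info(c); d=np.linalg.inv(i["mtx"])@[*uv,1]; d=i["R"].T@d; o=-i["R"].T@i["t"]
    return o+d*(z-o[2])/d[2]
E
python3 - <<'E'
from h import *
import cv2
T=lambda u,v:(u/2.6+130,v/2.6+120); S=lambda u,v:(u/2.4+130,v/2.4+130)
obs=[("top",(85,102,6),T(258,157)),("top",(85,-160,6),T(563,120)),("top",(-57,-160,6),T(588,280)),("top",(-57,102,6),T(275,321)),
("side",(85,102,6),S(370,362)),("side",(-57,102,6),S(490,250)),("side",(85,-160,6),S(150,175))]
def solve(o):
    f=lambda p:np.concatenate([proj(c,F(p,X))[0]-u for c,X,u in o])
    s=least_squares(f,[.6,-.05,.1],loss="soft_l1"); return s.x,np.round(s.fun.reshape(-1,2),1).tolist()
p,res=solve(obs); print("fixture",p,res)
print(solve(obs[:4])[0],solve(obs[4:])[0])
# height check and bar line
m=r.camera_info
for c in("top","side"):
    im=r.snapshot(c).copy()
    hsv=cv2.cvtColor(im,cv2.COLOR_RGB2HSV)
    bar=F(p,[(-43,-131,51),(-27,-131,51),(-27,75,51),(-43,75,51)])
    for P,col in((bar,(0,255,0)),(F(p,[(85,102,6),(85,-160,6),(-57,-160,6),(-57,102,6)]),(255,255,0)),(F(p,[(66.5,80,8),(66.5,-152,8),(23.5,-152,8),(23.5,80,8)]),(255,0,255))):
        cv2.polylines(im,[np.round(proj(c,P)*8).astype(int)],True,col,1,shift=3)
    im=cv2.resize(im,(800,600),interpolation=cv2.INTER_CUBIC)
    cv2.imwrite(f"pics/{c}1.png",im[:,:,::-1])
    L=[d for d in r.masks_of(c,"load_cell") ]
    for d in L: print(c,d["p"],np.round(d["bbox"]),onplane(c,np.argwhere(d["region"]).mean(0)[::-1],.03))
for c in ("top","side"): print(c, -m(c)["R"].T@m(c)["t"])
E
```

```text
fixture [0.51766365 0.09936269 0.15290787] [[-1.8, -1.1], [-0.5, -1.3], [0.4, 0.6], [-1.2, 0.5], [-0.4, -0.5], [0.8, -0.5], [-2.0, -2.2]]
[0.51718327 0.09761351 0.15304513] [0.51888509 0.10108577 0.16008035]
top 0.88 [379. 165. 406. 209.] [ 0.57663789 -0.14178537  0.03      ]
top 0.74 [286. 174. 344. 197.] [0.57486038 0.02874935 0.03      ]
top 0.64 [238. 269. 285. 296.] [0.36684656 0.13187369 0.03      ]
side 0.88 [204. 182. 264. 233.] [0.57995038 0.03746461 0.03      ]
side 0.74 [163. 142. 204. 182.] [ 0.59347268 -0.12697821  0.03      ]
side 0.67 [320. 181. 370. 214.] [0.37996391 0.14617778 0.03      ]
side 0.64 [194. 162. 334. 281.] [0.53945977 0.10752797 0.03      ]
top [0.35727033 0.10868241 0.88643559]
side [0.87587807 0.59231357 0.86462729]
```

View pics/top1.png

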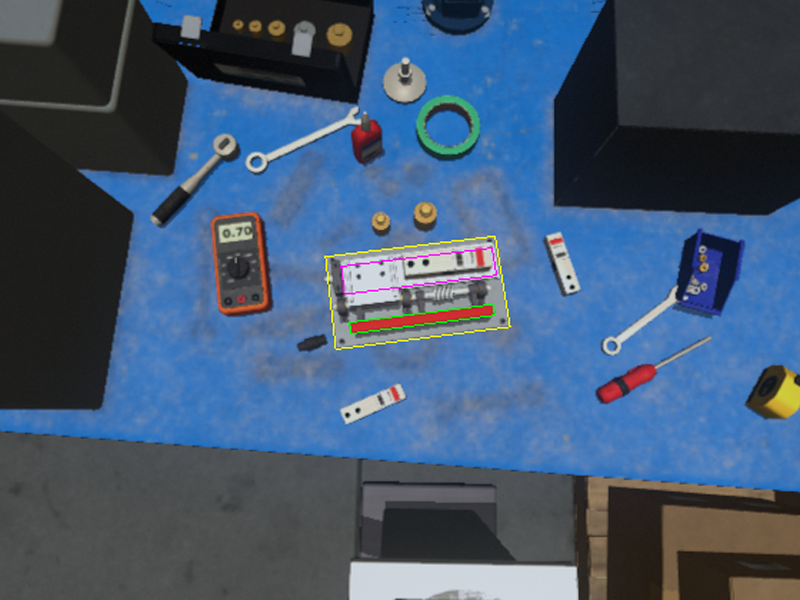

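View pics/side1.png

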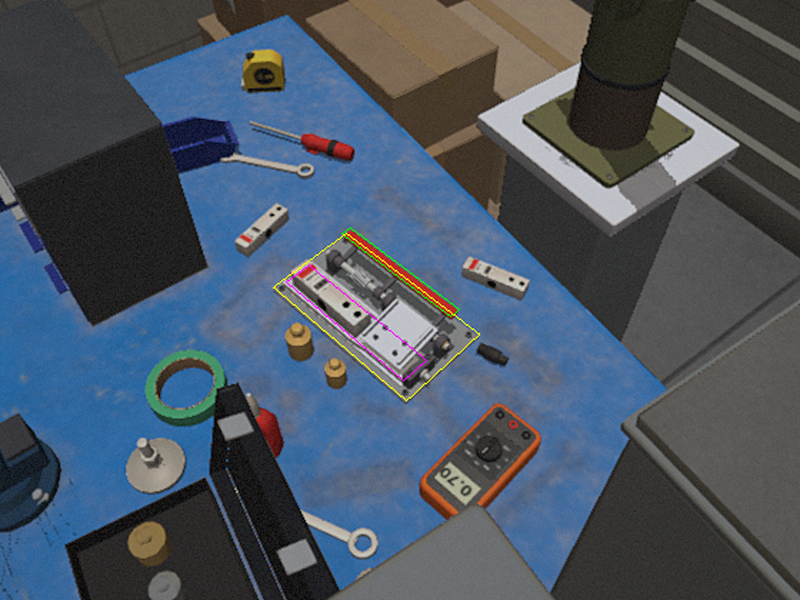

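The overlay fits both views. The arm is parked at the left in front of tall cabinets, so I'll leave towards −y first. Before that I need the cell's end positions and the tool targets.

```bash
python3 - <<'E'
from h import *
import cv2
p=np.array([0.5177,0.0990,0.1535])
def inv(w):
    c,s=np.cos(p[2]),np.sin(p[2]); d=w[:2]-p[:2]; return np.round(1000*np.array([c*d[0]+s*d[1],-s*d[0]+c*d[1]]),1)
T=lambda u,v:(u/2.6+130,v/2.6+120); S=lambda u,v:(u/2.4+130,v/2.4+130)
for c,u in [("top",T(397,152)),("top",T(402,183)),("top",T(553,132)),("top",T(556,170)),("side",S(180,142)),("side",S(205,124)),("side",S(311,218)),("side",S(277,236))]:
    print(c,inv(onplane(c,u,.041)))
a=-np.radians(30); 
for y in(-140,-60,-45): print(y,F(p,(3,y,0)))
print("cab",onplane("top",(91,150),0),onplane("top",(73,285),0),onplane("top",(388,145),0))
for c,box in(("top",(270,160,90,60)),("side",(190,165,90,80))):
    im=r.snapshot(c)[:,:,::-1]; x,y,w,h=box
    im=im[y:y+h,x:x+w]; cv2.imwrite(f"pics/{c}z.png",cv2.resize(im,None,fx=7,fy=7,interpolation=cv2.INTER_CUBIC))
a=cv2.imread("pics/topz.png");b=cv2.imread("pics/sidez.png")
E
```

```text
top [ 62.7 -15.1]
top [ 36.8 -15.8]
top [  63.4 -142.8]
top [  31.8 -140.2]
side [  60.6 -136.9]
side [  33.6 -136.5]
side [39.4 -5. ]
side [ 69.8 -11.8]
-140 [[ 0.54207043 -0.03889518  0.        ]]
-60 [[0.5298386  0.04016417 0.        ]]
-45 [[0.52754513 0.0549878  0.        ]]
cab [0.64584082 0.5166208  0.        ] [0.35310493 0.52226813 0.        ] [ 0.67682777 -0.14144325  0.        ]
```

View pics/topz.png

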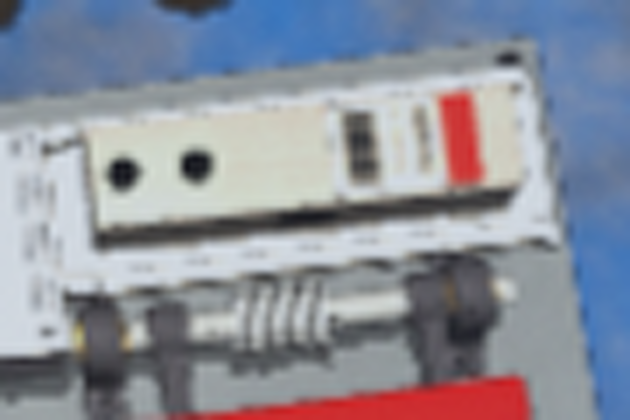

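```bash
python3 -m jog '[{"dy":-0.16},{"dy":-0.16},{"dy":-0.16},{"dy":-0.16},{"dy":-0.16,"dx":0.04,"hand":0.1}]'
```

```text
invalid input
```

The crop shows the cell's near end at about (522,190) in the picture and its front at (90,230). That puts its near end at y ≈ −140 mm and its centre at x ≈ 47 mm in the fixture frame.

```bash
python3 -m jog '[{"wx":0,"wy":0,"wz":0,"dx":0,"dy":-0.16,"dz":0,"hand":0.1},{"wx":0,"wy":0,"wz":0,"dx":0,"dy":-0.16,"dz":0,"hand":0.1},{"wx":0,"wy":0,"wz":0,"dx":0,"dy":-0.16,"dz":0,"hand":0.1},{"wx":0,"wy":0,"wz":0,"dx":0,"dy":-0.16,"dz":0,"hand":0.1},{"wx":0,"wy":0,"wz":0,"dx":0.04,"dy":-0.15,"dz":0,"hand":0.1}]'
```

```text
clock: 1.82
tool_pos: [0.1519, 0.4087, 0.2389]
eef_rot: [0.114, 0.993, -0.0, -0.0]
contact_force: [0.1, -0.4, -0.0]
opening: 0.898
finger_force: 0.0
```

```bash
python3 -m jog '[{"wx":0,"wy":0,"wz":-0.061,"dx":0.1,"dy":-0.11,"dz":0,"hand":0.1},{"wx":0,"wy":0,"wz":-0.061,"dx":0.11,"dy":-0.11,"dz":0,"hand":0.1},{"wx":0,"wy":0,"wz":-0.061,"dx":0.11,"dy":-0.11,"dz":0,"hand":0.1},{"wx":0,"wy":0,"wz":-0.061,"dx":0.11,"dy":-0.11,"dz":0,"hand":0.1},{"wx":0,"wy":0,"wz":-0.061,"dx":0.12,"dy":-0.11,"dz":0,"hand":0.1}]'; python3 -m jog '[{"wx":0,"wy":0,"wz":-0.061,"dx":0.11,"dy":-0.12,"dz":0,"hand":0.1},{"wx":0,"wy":0,"wz":-0.061,"dx":0.11,"dy":-0.12,"dz":0,"hand":0.1},{"wx":0,"wy":0,"wz":-0.061,"dx":0.11,"dy":-0.12,"dz":0,"hand":0.1},{"wx":0,"wy":0,"wz":-0.061,"dx":0.11,"dy":-0.12,"dz":0,"hand":0.1},{"wx":0,"wy":0,"wz":-0.061,"dx":0.11,"dy":-0.12,"dz":0,"hand":0.1}]'
```

```text
clock: 2.23
tool_pos: [0.2918, 0.2721, 0.2391]
eef_rot: [0.411, 0.912, 0.0, 0.0]
contact_force: [0.8, 1.0, -0.0]
opening: 0.898
finger_force: 0.0
clock: 2.65
tool_pos: [0.4298, 0.1217, 0.2391]
eef_rot: [0.666, 0.746, 0.0, 0.0]
contact_force: [0.6, 1.9, -0.3]
opening: 0.899
finger_force: 0.0
```

```bash
python3 -m jog '[{"wx":0,"wy":0,"wz":-0.05,"dx":0.09,"dy":-0.125,"dz":-0.02,"hand":0.1},{"wx":0,"wy":0,"wz":-0.05,"dx":0.09,"dy":-0.125,"dz":-0.03,"hand":0.1},{"wx":0,"wy":0,"wz":-0.05,"dx":0.09,"dy":-0.125,"dz":-0.04,"hand":0.1},{"wx":0,"wy":0,"wz":-0.05,"dx":0.09,"dy":-0.125,"dz":-0.04,"hand":0.1},{"wx":0,"wy":0,"wz":0,"dx":0.08,"dy":-0.125,"dz":-0.04,"hand":0.1}]'; python3 -m jog '[{"wx":0,"wy":0,"wz":0,"dx":0,"dy":0,"dz":0,"hand":0.1},{"wx":0,"wy":0,"wz":0,"dx":0,"dy":0,"dz":0,"hand":0.1}]'
```

```text
clock: 3.07
tool_pos: [0.5401, -0.0344, 0.1959]
eef_rot: [0.8, 0.6, 0.001, 0.0]
contact_force: [0.4, 0.8, 0.6]
opening: 0.898
finger_force: 0.0
clock: 3.23
tool_pos: [0.539, -0.0354, 0.1957]
eef_rot: [0.8, 0.599, -0.0, 0.0]
contact_force: [-1.1, 0.5, 0.4]
opening: 0.896
finger_force: 0.0
```

```bash
python3 -m jog '[{"wx":0.0085,"wy":0.029,"wz":0,"dx":0.015,"dy":-0.018,"dz":-0.12,"hand":0.1},{"wx":0,"wy":0,"wz":0,"dx":0,"dy":0,"dz":-0.12,"hand":0.1},{"wx":0,"wy":0,"wz":0,"dx":0,"dy":0,"dz":-0.12,"hand":0.1},{"wx":0,"wy":0,"wz":0,"dx":0,"dy":0,"dz":-0.12,"hand":0.1},{"wx":0,"wy":0,"wz":0,"dx":0,"dy":0,"dz":0,"hand":0.1}]'; python3 - <<'E'
from h import *
import cv2
p=np.array([0.5177,0.0990,0.1535])
a=r.snapshot("top")[130:270,220:400][:,:,::-1]; b=r.snapshot("side")[100:310,150:380][:,:,::-1]
print(r.get_state()["tool_pos"])
a=cv2.resize(a,(400,311),interpolation=3); b=cv2.resize(b,(400,365),interpolation=3)
o=np.zeros((365,800,3),np.uint8); o[:311,:400]=a; o[:,400:]=b; cv2.imwrite("pics/pre.png",o)
E
```

```text
clock: 3.65
tool_pos: [0.5385, -0.0349, 0.0722]
eef_rot: [0.798, 0.602, -0.021, -0.028]
contact_force: [-0.6, -0.8, -0.8]
opening: 0.903
finger_force: 0.0
[ 0.54155675 -0.03594724  0.07641046]
```

View pics/pre.png

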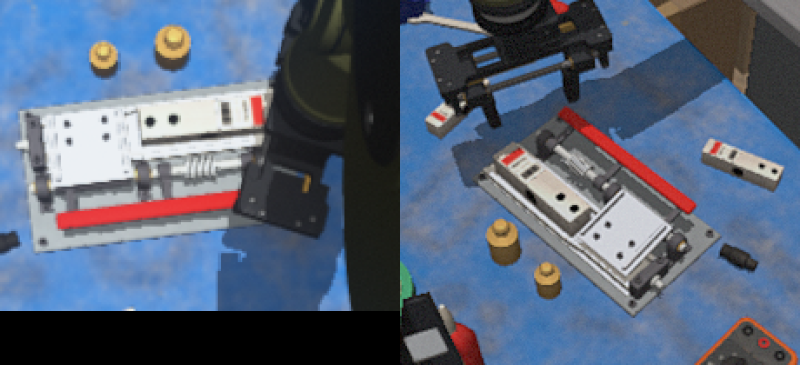

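The side half shows both tips hanging clear: B near the cell's end at (495,123) and A near the bar's end at (572,100). I'll compare them with the expected positions.

```bash
python3 - <<'E'
from h import *
from scipy.spatial.transform import Rotation as R
p=np.array([0.5177,0.0990,0.1535])
def inv(w):
    c,s=np.cos(p[2]),np.sin(p[2]); d=w[:2]-p[:2]; return np.round(1000*np.array([c*d[0]+s*d[1],-s*d[0]+c*d[1]]),1)
s=r.get_state(); t=s["tool_pos"]; y=R.from_quat(s["eef_rot"]).as_matrix()[:,1]; print(t,y)
for n,k,px in(("A",-1,(248.9,157.5)),("B",1,(204.6,170.7))):
    P=t+k*y*.0485; print(n,P.round(4),inv(P),proj("side",P).round(1),"img",inv(onplane("side",px,P[2])))
E
```

```text
[ 0.54155675 -0.03594724  0.07641046] [ 0.95944988 -0.27486945 -0.06247176]
A [ 0.495  -0.0226  0.0794] [ -41.  -116.7] [[248.3 153.7]] img [ -34.8 -108.6]
B [ 0.5881 -0.0493  0.0734] [  46.9 -157.3] [[201.5 169.2]] img [  45.3 -150. ]
```

```bash
python3 -m jog '[{"wx":0,"wy":0,"wz":0,"dx":0.002,"dy":-0.02,"dz":-0.03,"hand":0.1},{"wx":0,"wy":0,"wz":0,"dx":0,"dy":0,"dz":-0.04,"hand":0.1},{"wx":0,"wy":0,"wz":0,"dx":0,"dy":0,"dz":-0.04,"hand":0.1},{"wx":0,"wy":0,"wz":0,"dx":0,"dy":0,"dz":-0.02,"hand":0.1},{"wx":0,"wy":0,"wz":0,"dx":0,"dy":0,"dz":0,"hand":0.1}]'; python3 -m jog '[{"wx":0,"wy":0,"wz":0,"dx":0,"dy":0,"dz":-0.02,"hand":0.1},{"wx":0,"wy":0,"wz":0,"dx":0,"dy":0,"dz":-0.01,"hand":0.1},{"wx":0,"wy":0,"wz":0,"dx":0,"dy":0,"dz":0,"hand":0.1}]'
```

```text
clock: 4.17
tool_pos: [0.5419, -0.0431, 0.0432]
eef_rot: [0.799, 0.601, -0.019, -0.025]
contact_force: [-0.6, -2.4, 3.8]
opening: 0.898
finger_force: 2.4
clock: 4.42
tool_pos: [0.5408, -0.0432, 0.0363]
eef_rot: [0.799, 0.601, -0.02, -0.025]
contact_force: [-2.8, -2.0, 6.5]
opening: 0.899
finger_force: 3.5
```

```bash
python3 -m jog '[{"wx":0,"wy":0,"wz":0,"dx":0,"dy":0,"dz":-0.01,"hand":0.1},{"wx":0,"wy":0,"wz":0,"dx":0,"dy":0,"dz":-0.01,"hand":0.1},{"wx":0,"wy":0,"wz":0,"dx":0,"dy":0,"dz":0,"hand":0.1}]'; python3 - <<'E'
from h import *
import cv2
b=r.snapshot("side")[120:310,150:380][:,:,::-1]; cv2.imwrite("pics/press.png",cv2.resize(b,None,fx=3,fy=3,interpolation=3))
E
```

```text
clock: 4.67
tool_pos: [0.5405, -0.0432, 0.0314]
eef_rot: [0.799, 0.601, -0.02, -0.025]
contact_force: [-3.5, -1.0, 6.0]
opening: 0.898
finger_force: 3.9
```

View pics/press.png

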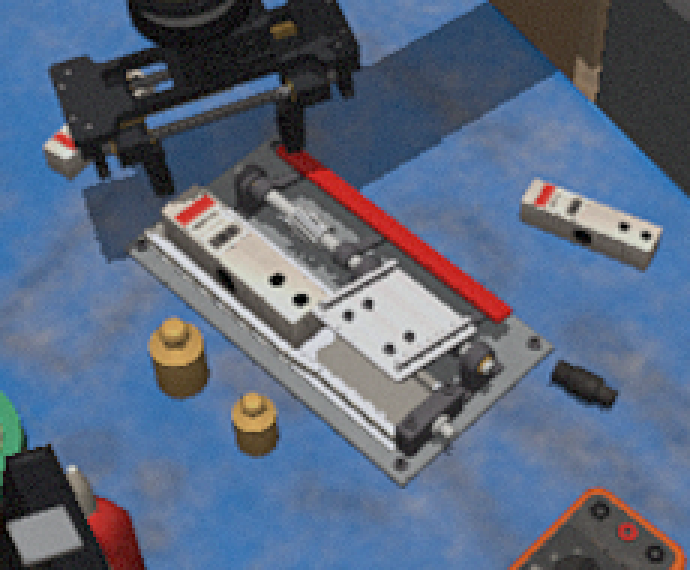

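The press picture shows the flap standing open, tip A on the bar at (290,145) and tip B behind the cell at (165,185). Now I push along fixture +y.

```bash
python3 -m jog '[{"wx":0,"wy":0,"wz":0,"dx":0.004,"dy":0.02,"dz":-0.005,"hand":0.1},{"wx":0,"wy":0,"wz":0,"dx":-0.003,"dy":0.02,"dz":0,"hand":0.1},{"wx":0,"wy":0,"wz":0,"dx":-0.003,"dy":0.02,"dz":0,"hand":0.1},{"wx":0,"wy":0,"wz":0,"dx":-0.003,"dy":0.02,"dz":0,"hand":0.1},{"wx":0,"wy":0,"wz":0,"dx":-0.003,"dy":0.02,"dz":0,"hand":0.1}]'; python3 -m jog '[{"wx":0,"wy":0,"wz":0,"dx":-0.005,"dy":0.03,"dz":0,"hand":0.1},{"wx":0,"wy":0,"wz":0,"dx":-0.005,"dy":0.03,"dz":0,"hand":0.1},{"wx":0,"wy":0,"wz":0,"dx":-0.005,"dy":0.03,"dz":0,"hand":0.1},{"wx":0,"wy":0,"wz":0,"dx":-0.005,"dy":0.03,"dz":0,"hand":0.1},{"wx":0,"wy":0,"wz":0,"dx":0,"dy":0,"dz":0,"hand":0.1}]'
```

```text
clock: 5.13
tool_pos: [0.5424, -0.0216, 0.031]
eef_rot: [0.8, 0.6, -0.018, -0.021]
contact_force: [1.1, -8.9, 6.6]
opening: 0.906
finger_force: 5.3
clock: 5.55
tool_pos: [0.5374, 0.0108, 0.031]
eef_rot: [0.799, 0.601, -0.017, -0.022]
contact_force: [1.5, -4.0, 7.0]
opening: 0.9
finger_force: 4.5
```

```bash
python3 -m jog '[{"wx":0,"wy":0,"wz":0,"dx":-0.008,"dy":0.03,"dz":0,"hand":0.1},{"wx":0,"wy":0,"wz":0,"dx":-0.008,"dy":0.03,"dz":0,"hand":0.1},{"wx":0,"wy":0,"wz":0,"dx":-0.005,"dy":0.03,"dz":0,"hand":0.1},{"wx":0,"wy":0,"wz":0,"dx":-0.005,"dy":0.03,"dz":0,"hand":0.1},{"wx":0,"wy":0,"wz":0,"dx":0,"dy":0,"dz":0,"hand":0.1}]'; python3 - <<'E'
from h import *
import cv2
b=r.snapshot("side")[120:310,150:380][:,:,::-1]; cv2.imwrite("pics/push.png",cv2.resize(b,None,fx=3,fy=3,interpolation=3))
E
```

```text
clock: 5.97
tool_pos: [0.5311, 0.0408, 0.0311]
eef_rot: [0.799, 0.6, -0.017, -0.022]
contact_force: [1.0, -4.7, 7.3]
opening: 0.897
finger_force: 4.7
```

View pics/push.png

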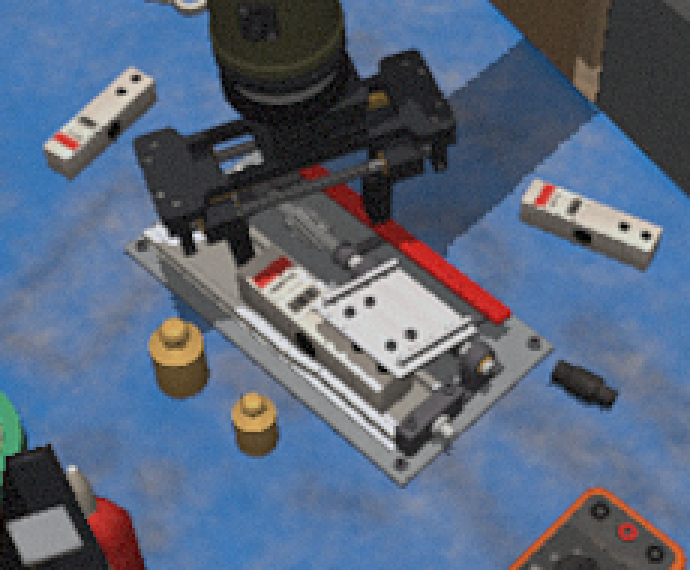

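The cell is now under the open flap and nearly in the nest, with its front at about (390,395) and the stop at (420,410). I'll go on in small steps until the force rises.

```bash
python3 -m jog '[{"wx":0,"wy":0,"wz":0,"dx":-0.003,"dy":0.014,"dz":0,"hand":0.1},{"wx":0,"wy":0,"wz":0,"dx":-0.003,"dy":0.014,"dz":0,"hand":0.1},{"wx":0,"wy":0,"wz":0,"dx":-0.002,"dy":0.012,"dz":0,"hand":0.1},{"wx":0,"wy":0,"wz":0,"dx":0,"dy":0,"dz":0,"hand":0.1}]'; python3 -m jog '[{"wx":0,"wy":0,"wz":0,"dx":-0.002,"dy":0.01,"dz":0,"hand":0.1},{"wx":0,"wy":0,"wz":0,"dx":-0.001,"dy":0.01,"dz":0,"hand":0.1},{"wx":0,"wy":0,"wz":0,"dx":0,"dy":0,"dz":0,"hand":0.1}]'
```

```text
clock: 6.35
tool_pos: [0.5294, 0.0492, 0.0311]
eef_rot: [0.8, 0.6, -0.017, -0.021]
contact_force: [2.0, -7.5, 6.5]
opening: 0.9
finger_force: 5.1
clock: 6.6
tool_pos: [0.5286, 0.0538, 0.0311]
eef_rot: [0.8, 0.6, -0.018, -0.021]
contact_force: [1.8, -7.6, 6.8]
opening: 0.901
finger_force: 5.4
```

```bash
python3 -m jog '[{"wx":0,"wy":0,"wz":0,"dx":-0.002,"dy":0.01,"dz":0,"hand":0.1},{"wx":0,"wy":0,"wz":0,"dx":-0.001,"dy":0.01,"dz":0,"hand":0.1},{"wx":0,"wy":0,"wz":0,"dx":0,"dy":0,"dz":0,"hand":0.1}]';  python3 -m jog '[{"wx":0,"wy":0,"wz":0,"dx":-0.002,"dy":0.01,"dz":0,"hand":0.1},{"wx":0,"wy":0,"wz":0,"dx":0,"dy":0,"dz":0,"hand":0.1}]'
```

```text
clock: 6.85
tool_pos: [0.5278, 0.0588, 0.0311]
eef_rot: [0.8, 0.6, -0.018, -0.021]
contact_force: [2.1, -7.7, 7.4]
opening: 0.897
finger_force: 5.4
clock: 7.02
tool_pos: [0.5275, 0.0603, 0.0311]
eef_rot: [0.8, 0.599, -0.018, -0.021]
contact_force: [1.7, -10.1, 7.5]
opening: 0.904
finger_force: 7.2
```

```bash
python3 -m jog '[{"wx":0,"wy":0,"wz":0,"dx":-0.001,"dy":0.008,"dz":0,"hand":0.1},{"wx":0,"wy":0,"wz":0,"dx":0,"dy":0,"dz":0,"hand":0.1}]';  python3 -m jog '[{"wx":0,"wy":0,"wz":0,"dx":-0.001,"dy":0.008,"dz":0,"hand":0.1},{"wx":0,"wy":0,"wz":0,"dx":0,"dy":0,"dz":0,"hand":0.1}]'; python3 - <<'E'
from h import *
import cv2
b=r.snapshot("side")[150:310,190:380][:,:,::-1]; cv2.imwrite("pics/home.png",cv2.resize(b,None,fx=3.6,fy=3.6,interpolation=3))
E
```

```text
clock: 7.18
tool_pos: [0.5275, 0.0604, 0.031]
eef_rot: [0.801, 0.598, -0.018, -0.02]
contact_force: [2.7, -12.0, 6.2]
opening: 0.902
finger_force: 8.1
clock: 7.35
tool_pos: [0.5275, 0.0607, 0.0311]
eef_rot: [0.802, 0.597, -0.019, -0.019]
contact_force: [2.9, -15.5, 6.3]
opening: 0.902
finger_force: 9.9
```

View pics/home.png

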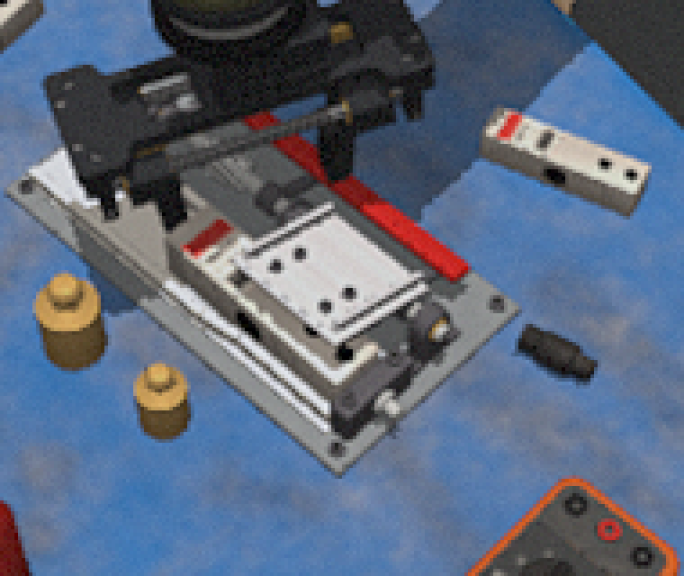

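The cell is against the stop: it has stalled and the force is rising. I'll back the pusher off along −y with the bar still held, then raise straight up.

```bash
python3 -m jog '[{"wx":0,"wy":0,"wz":0,"dx":0.003,"dy":-0.02,"dz":0,"hand":0.1},{"wx":0,"wy":0,"wz":0,"dx":0.004,"dy":-0.025,"dz":0,"hand":0.1},{"wx":0,"wy":0,"wz":0,"dx":0.003,"dy":-0.02,"dz":0,"hand":0.1},{"wx":0,"wy":0,"wz":0,"dx":0,"dy":0,"dz":0,"hand":0.1}]';  python3 -m jog '[{"wx":0,"wy":0,"wz":0,"dx":0,"dy":0,"dz":0.02,"hand":0.1},{"wx":0,"wy":0,"wz":0,"dx":0,"dy":0,"dz":0.02,"hand":0.1},{"wx":0,"wy":0,"wz":0,"dx":0,"dy":0,"dz":0.02,"hand":0.1},{"wx":0,"wy":0,"wz":0,"dx":0,"dy":0,"dz":0.04,"hand":0.1},{"wx":0,"wy":0,"wz":0,"dx":0,"dy":0,"dz":0.1,"hand":0.1}]'; python3 -m jog '[{"wx":0,"wy":0,"wz":0,"dx":0,"dy":0,"dz":0.15,"hand":0.1},{"wx":0,"wy":0,"wz":0,"dx":-0.05,"dy":-0.05,"dz":0.15,"hand":0.1},{"wx":0,"wy":0,"wz":0,"dx":-0.05,"dy":-0.1,"dz":0.1,"hand":0.1},{"wx":0,"wy":0,"wz":0,"dx":-0.05,"dy":-0.1,"dz":0.1,"hand":0.1},{"wx":0,"wy":0,"wz":0,"dx":0,"dy":0,"dz":0,"hand":0.1}]'; python3 - <<'E'
from h import *
import cv2
b=r.snapshot("side")[150:310,190:380][:,:,::-1]; cv2.imwrite("pics/end.png",cv2.resize(b,None,fx=3.6,fy=3.6,interpolation=3))
E
```

```text
clock: 7.73
tool_pos: [0.528, 0.0544, 0.0309]
eef_rot: [0.799, 0.601, -0.017, -0.025]
contact_force: [0.7, 2.4, 7.8]
opening: 0.902
finger_force: 3.8
clock: 8.15
tool_pos: [0.5252, 0.0526, 0.0788]
eef_rot: [0.799, 0.601, -0.02, -0.026]
contact_force: [0.2, -0.1, -0.1]
opening: 0.899
finger_force: 0.0
clock: 8.57
tool_pos: [0.4888, -0.016, 0.2095]
eef_rot: [0.801, 0.598, -0.017, -0.021]
contact_force: [0.1, -0.0, -0.4]
opening: 0.896
finger_force: 0.0
```

View pics/end.png

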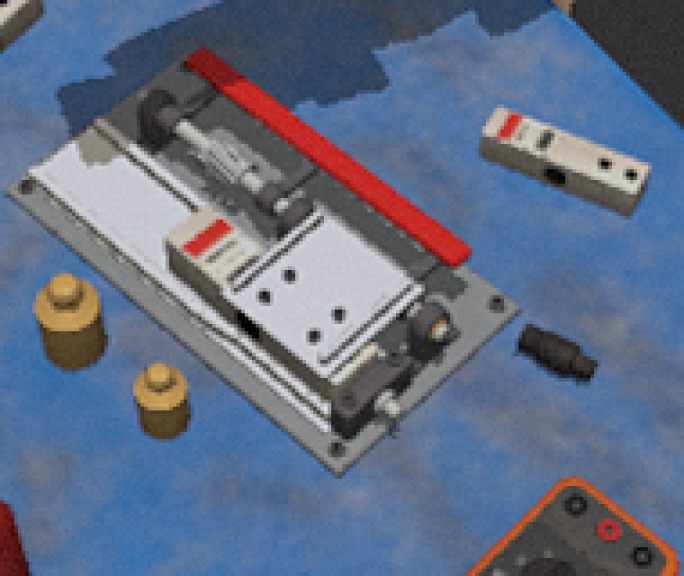

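The last picture shows the flap lying level on the cell, the cell still against the stop at (345,385), and the bystanders where they were. Handing in.

```bash
python3 -c "
from plant import r
print(r.finish_job())"
```

```text
the job is handed in; nothing more can be done
None
```

The load cell is home against the end stop with the flap closed level on it, the arm is clear, and the job was handed in at about 8.6 s; the hand-in call returned no verdict.

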